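# Pointing check on the wet grinder before start

### The job

Do the pointing check on the wet grinder before it is switched on: from directly above, with the fingertips two to four centimetres clear, point at the middle of the star knob that clamps the tool-rest bar and hold still there for two seconds, then point in the same way for two seconds at the middle of the drain strainer in the yellow tray. Then push the raised clear visor gently all the way down to its stop with the fingertips and move clear. Leave the rest of the grinder and the things lying about untouched, and do not push the visor farther up.

Things in the scene. Friction and masses are not known exactly. Their poses are not given: they have to be found in the camera images.
- machine: Wet grinder, fixed: white casting, black bed plate (235 x 200 mm, top 150 mm up), grey motor at +y, tan rubber drum (150 mm across, 75 wide, axis along y 165 mm up), tool-rest plate before the drum on a 14 mm bar that runs along y over the bed's front (x = -90 mm, 172 mm up). Origin on the bench below the drum's middle, x away from the robot, y to the motor, z up. Not to be touched.
- dial_top (a point): Top of the round aluminium graduated dial on the bed, 62 mm across, 204 mm above the bench; part of the machine, nothing to do with it.
- guard_knob_top (a point): Top of a second star knob of the same make, at the back of the bed, 225 mm above the bench, which only clamps the guard's arm; not the one to point at.
- rest_clamp: Tool-rest clamp, fixed: dark steel block 42 x 50 x 40 mm astride the tool-rest bar on the front part of the bed (it stands anywhere along the bar, 155 to 265 mm from the drum's middle), with a five-lobed blue plastic star knob 52 mm across on top. Origin under the block, on the bed; axes as the machine's. Not to be touched.
- clamp_knob_top (a point): Middle of the top face of the tool-rest clamp's star knob (225 mm above the bench, 75 mm above the bed), the first thing to point at. z up.
- tray: Yellow plastic drip tray under the drum, fixed, 300 x 380 x 90 mm, open above, walls and floor 5 mm (a rounded rim to 96 mm). Origin under its centre, on the bench; axes nearly as the machine's. Not to be touched.
- drain: Steel drain strainer on the tray's floor, fixed, 72 mm across, 7 mm high, with six spokes, about 190 mm to the -y side of the drum's middle, in the near or the far part of the tray. Origin under its centre. Not to be touched.
- drain_top (a point): Middle of the drain strainer's top (12 mm above the bench), the second thing to point at. z up.
- plug: Small black rubber blind plug, 26 mm across and 7 mm high, fixed in the tray's floor at the place where the strainer is not. Origin under its centre. Not to be touched and not to be pointed at.
- visor_mount: Hinge of the clear visor on the front edge of the galvanised sheet splash guard, which stands behind and above the drum as part of the machine (114 mm wide, from 18 to 101 mm beyond the drum's axis, top 276 mm up); it carries the visor. Its origin and axes are the machine's. The visor may be touched, the guard not.
- visor_hinge (a point): Middle of the visor's hinge axis (270 mm above the bench, 16 mm beyond the drum's axis); the axis is level, along the machine's y.
- visor_edge (a point): Middle of the visor's free front edge, 140 mm from the hinge axis, in mid-thickness; it moves with the visor. The visor is a flat clear pane 3 mm thick and 106 mm wide (edge strips of black rubber 6 mm thick), whose plane passes through the hinge axis.
- visor (a joint): Visor angle in rad: 0 is down on its stop (the pane then slopes 20 degrees downwards from the hinge towards the robot), growing as it is raised, at most 1.1. It starts raised by 0.55 to 0.9. A stiff hinge holds it where it is left: about 1 to 3 N pressed down near the front edge moves it. The stop is firm, but the thin pane bends: about 5 mm near the edge under 10 N.
- spanner: Loose steel open-ended spanner 160 mm long, lying flat on the bench in front of the grinder's bed; leave alone. Origin under its middle, x along it.
- dressing_stick: Loose grey dressing stick, 26 x 140 x 26 mm, lying on the bench behind the tray, on its +x side; leave alone. Origin under its centre, y along it.
- water_bottle: Loose white bottle, 60 mm across and 160 mm high, standing on the bench on the tray's -y side; leave alone. Origin under its centre.
- parts_bin: Loose red parts bin with bolts, 100 x 150 x 60 mm, standing on the bench on the tray's -y side; leave alone. Origin under its centre.

How it is judged:
By the outcome, as a careful person would: the job done as asked, in the order asked, and still so for the second after the job is handed in, with the robot touching nothing.
It also fails if it takes over 70 s, if anything falls off the work surface, if the arm or the gripper's body presses on something with over 40 N, if the wrist force passes 120 N, or if a joint passes its speed limit or range.

### The arm

A 6-joint arm with a two-finger parallel gripper is mounted at the origin on the work surface. World frame = base frame: x ahead of the robot, y to its left, z up, the work surface at z = 0. Lengths are in m, angles in rad, forces in N, time in s.
With the tool pointing down it reaches from about 0.375 to 0.9 m from the base axis. Payload 3.1 kg.
Tool frame: the origin (TCP) lies at the very end of the fingers, on their centre line; the grasp point (between the pads) lies 19 mm behind it (manip.hold_point_z is the distance from the TCP to the grasp point, in m); y points along the fingers, z is the direction in which the jaws open and shut, and the axes are right-handed (so a half turn about y gives the same grasp; the last joint's range is limited). The gripper opens to 85 mm and grips with 20 to 120 N. Pads are 22 mm wide; open, the fingers measure 114 mm over their backs; the gripper's body (76 mm by 85 mm) begins 54 mm behind the grasp point. The pads swing forward as they close: fully open they stand 13 mm farther back than shut.
Start: joints at [-1.435, 0.527, 1.433, -0, 1.181, -0.178], TCP at [0.193, -0.594, 0.231] pointing down, gripper open.
Joint ranges: [-3.08, 3.08], [-0.75, 2.2], [0.22, 2.44], [-1.43, 4.57], [0, 2.65], [-2.85, 2.85]. Speed limits (rad/s): [2.79, 2.79, 3.14, 3.14, 3.14, 3.14].

### API

Orientations are given as a unit quaternion [x, y, z, w].
In Python, from station import manip, eyes, workorder gives the robot as it stands. The module is installed in compiled form; this text tells all that it offers.
- The arm moves only by the shell command python3 -m jog 'ROWS' [OPENING] [FORCE]. ROWS is JSON, a list of rows, each a list of 2 entries, a list of its own where there are three numbers: the shift along the tool's x, y, z in cm, then the turn about the tool's y in rad. A call has 1 to 20 rows; each row is the pose to reach, as a shift and turn from the pose commanded when the call began, along the tool's axes at that moment; what a row does not reach only later rows make up. A row lasts 1/12 s, in which the tool goes at most 41.7 mm and 7.16 degrees, less where a joint would pass 70% of its speed; a pose out of reach is approached as far as the arm can. A call with a gripper value outside its range is refused whole. OPENING is the finger opening in cm, from 0 to 8.54, set as the call begins (- or left out, the last holds). The fingers move at their own pace and stop on an object; FORCE is the grip in N (left out, the last holds). Time passes only in rows, so rows that repeat a pose let the fingers close. It gives the time, the measured TCP pose, the force and the opening at its end, in the units of the state.
- manip.sense(): the state, without advancing time (a new reading comes with each control period).
- eyes.snapshot(name): name is "scene" or "top" or "wrist"; returns a dict with "frame" (384x512x3 uint8, red, green, blue), "vfov" (degrees; the focal length in pixels is half the picture's height over the tangent of half this angle, whatever the lens; pixels are square), "cx", "cy" (the principal point, pixels), "rvec" (rotation vector, rad) and "tvec" (3), from world to camera coordinates, as OpenCV has them. Camera axes: x right, y down, z forward; pixel columns grow to the right and rows downward; lengths in m; the calibration is good to about 2 mm. A picture is of the moment at which its call begins. There is no depth.
- workorder.sign_off(): hands the job in, once; it reports no verdict.
The state is a dict: "t": time; "q": joint angles; "qd": joint speeds; "tau": joint torques, N m; "tcp_pos": TCP position; "tool_rot": TCP orientation; "force": force on the tool from outside, world axes, zero at the start; "ft_torque": the same for the moment, N m; "finger_gap": opening from 0.0 (shut) to 1.0 (fully open).
Only numpy, scipy, OpenCV 4.12 (cv2) and the standard library are available. Lean on these libraries where they do the work, as an engineer would, in place of code of your own. Each camera call takes 0.05 s, during which the arm holds its last target. There are 200 camera calls.

## Working session

There is one attempt and no reset: what is moved stays moved. The work goes in short steps, Python scripts to look and compute and a shell command to move; the robot and the scene stay as the last step left them, time stands still between calls to the robot, and variables do not carry over. Pictures are saved under pics/ and viewed, about 8 in all and at most 12, crops included, and the job is handed in when it is done.

```bash
mkdir -p pics; cat > h.py <<'E'
import numpy as np, cv2
from station import manip, eyes, workorder
from scipy.spatial.transform import Rotation as R
def snap(n,f):
    s=eyes.snapshot(n); cv2.imwrite('pics/'+f,s['frame'][:,:,::-1]); 
    np.save('pics/'+f+'.npy',{k:v for k,v in s.items() if k!='frame'},allow_pickle=True); return s
def load(f): return np.load('pics/'+f+'.npy',allow_pickle=True).item()
def K(s):
    f=192/np.tan(np.radians(s['vfov'])/2); return np.array([[f,0,s['cx']],[0,f,s['cy']],[0,0,1.]])
def ray(s,u,v):
    Rm=cv2.Rodrigues(np.array(s['rvec'],float))[0]; t=np.array(s['tvec'],float).ravel()
    return -Rm.T@t, Rm.T@np.linalg.inv(K(s))@np.array([u,v,1.])
def atz(s,u,v,z):
    c,d=ray(s,u,v); return c+d*(z-c[2])/d[2]
def proj(s,p):
    return cv2.projectPoints(np.array(p,float).reshape(-1,3),np.array(s['rvec'],float),np.array(s['tvec'],float),K(s),None)[0].reshape(-1,2)
def togo(p):
    s=manip.sense(); r=R.from_quat(s['tool_rot']); return r.inv().apply(np.array(p)-s['tcp_pos'])*100
E
python3 - <<'E'
from h import *
for n in('scene','top','wrist'):
    s=snap(n,n+'1.png'); print(n,s['vfov'],ray(s,256,192))
s=manip.sense(); print(s['tcp_pos'],R.from_quat(s['tool_rot']).as_matrix(),s['t'],s['force'])
E
```

```text
scene 55.11201549391776 (array([ 1.23552574, -0.09059896,  1.00679131]), array([-0.60976873,  0.07228877, -0.7892908 ]))
top 54.21807328363503 (array([ 0.45605031, -0.04317465,  1.09299963]), array([ 0.124275  ,  0.01215662, -0.99221706]))
wrist 70.9985355369384 (array([ 0.27258608, -0.56956679,  0.37256372]), array([-0.32716313, -0.08458455, -0.94142098]))
[ 0.19287697 -0.59392833  0.23055205] [[-9.51168631e-01 -1.99437629e-04  3.08671664e-01]
 [-3.08671558e-01  1.66581396e-03 -9.51167227e-01]
 [-3.24491030e-04 -9.99998593e-01 -1.64603070e-03]] 0.15 [-0.31692982  0.38276342  0.17985997]
```

View pics/scene1.png

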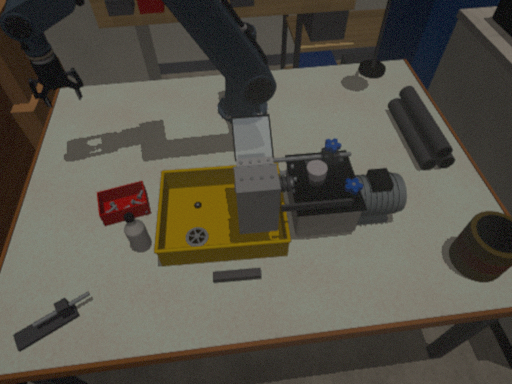

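View pics/top1.png

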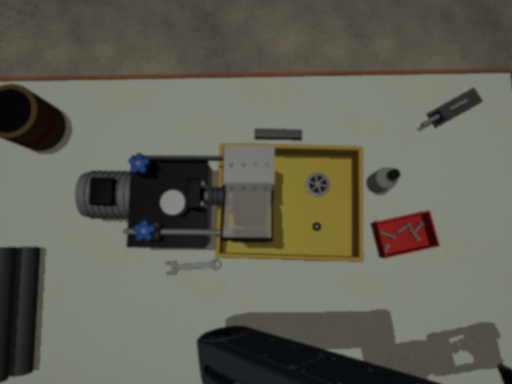

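Scene and top show the front star knob (rest clamp) at top (144,230), the guard knob at (139,163), the strainer at (318,183) in the far part of the tray, the plug at (317,226), and the visor edge near row 240. I'll refine with blobs and a zoom.

```bash
python3 - <<'E'
from h import *
T=load('top1.png');S=load('scene1.png')
for n,s,boxes in(('top1.png',T,[(125,150,160,175),(128,215,162,245)]),('scene1.png',S,[(342,172,365,196),(320,134,345,157)])):
    im=cv2.imread('pics/'+n); hsv=cv2.cvtColor(im,cv2.COLOR_BGR2HSV)
    for x0,y0,x1,y1 in boxes:
        m=cv2.inRange(hsv[y0:y1,x0:x1],(100,130,60),(125,255,255)); M=cv2.moments(m,True)
        u,v=M['m10']/M['m00']+x0,M['m01']/M['m00']+y0; print(n,u,v,M['m00'],atz(s,u,v,.222))
print('drain',atz(T,318,183.5,.012),atz(S,197,236.5,.012),'plug',atz(T,317,226.5,.012),atz(S,198,205,.012))
print('tray corners',[atz(T,u,v,.096).round(3) for u,v in((362,147),(362,260),(219,257))])
print('guard top corners far',[atz(T,u,v,.276).round(3) for u,v in((223,145),(275,147),(223,186),(275,186))])
a=cv2.resize(cv2.imread('pics/top1.png')[130:270,120:300],None,fx=3,fy=3,interpolation=2)
b=cv2.resize(cv2.imread('pics/scene1.png')[105:245,180:300],None,fx=2,fy=3,interpolation=2)
b=cv2.resize(cv2.imread('pics/scene1.png')[105:245,220:300],None,fx=3,fy=3,interpolation=2)
cv2.imwrite('pics/z1.png',np.hstack([a,b]))
E
```

```text
top1.png 138.83105022831052 163.42922374429224 219.0 [0.63677447 0.24525818 0.222     ]
top1.png 143.66037735849056 230.5622641509434 265.0 [0.47777452 0.22967739 0.222     ]
scene1.png 352.8588957055215 184.6073619631902 163.0 [0.63958392 0.24694961 0.222     ]
scene1.png 331.9894736842105 144.1157894736842 95.0 [0.47972378 0.23020714 0.222     ]
drain [ 0.6142357  -0.21017873  0.012     ] [ 0.61745701 -0.20567805  0.012     ] plug [ 0.48983172 -0.20370278  0.012     ] [ 0.49541649 -0.19861533  0.012     ]
tray corners [array([ 0.7  , -0.319,  0.096]), array([ 0.399, -0.306,  0.096]), array([0.41 , 0.068, 0.096])]
guard top corners far [array([0.665, 0.039, 0.276]), array([ 0.659, -0.076,  0.276]), array([0.573, 0.039, 0.276]), array([ 0.571, -0.075,  0.276])]
```

View pics/z1.png

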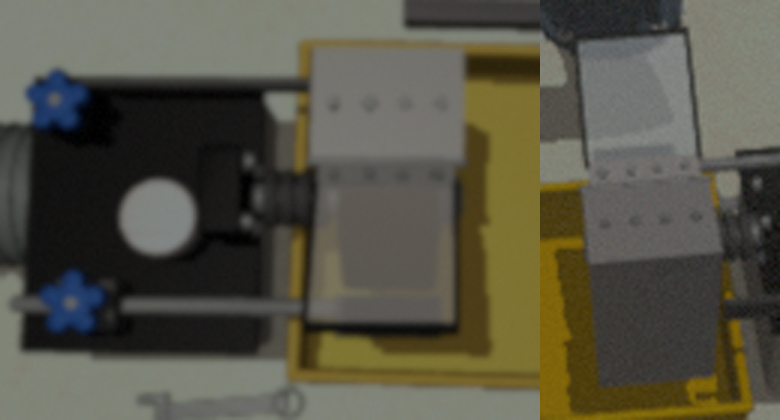

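The zoom shows the visor's free edge at top px about (223–273, 239), and at scene px (232.7,117.7)–(269.3,115.7). The bar runs through the lower-left knob, which confirms it is the rest clamp.

```bash
python3 - <<'E'
from h import *
T=load('top1.png');S=load('scene1.png')
def tri(a,b):
    (c,d),(e,f)=ray(T,*a),ray(S,*b); l=np.linalg.lstsq(np.c_[d,-f],e-c,rcond=None)[0]; p,q=c+d*l[0],e+f*l[1]; return ((p+q)/2).round(4),(p-q).round(4)
print('edge +y',tri((223.3,238.6),(269.3,116))); print('edge -y',tri((272.7,239.4),(232.7,118)))
a,b=atz(T,130,231,.172),atz(T,216.7,232.7,.172); d=a-b; print('bar',a,b,'yaw',np.arctan2(-d[0],d[1]))
k=np.array([.4787,.230]);g=np.array([.638,.246])
for yaw in(-.02,-.04,-.06):
    Rm=np.array([[np.cos(yaw),-np.sin(yaw)],[np.sin(yaw),np.cos(yaw)]])
    gm=np.array([.617,-.018]); print(yaw,'guard centre->origin',gm-Rm@[.0595,0],'knob in machine',Rm.T@(k-gm+Rm@[.0595,0]), Rm.T@(g-gm+Rm@[.0595,0]))
E
```

```text
edge +y (array([0.4577, 0.0371, 0.3342]), array([-0.0007, -0.0085, -0.0008]))
edge -y (array([ 0.4551, -0.0629,  0.3374]), array([-0.0005, -0.0069,  0.0002]))
bar [0.47827172 0.27912457 0.172     ] [0.47208982 0.06532479 0.172     ] yaw -0.028906381292186173
-0.02 guard centre->origin [ 0.5575119  -0.01681008] knob in machine [-0.08373201  0.24518459] [0.07521615 0.26436717]
-0.04 guard centre->origin [ 0.55754759 -0.01562063] knob in machine [-0.08860673  0.2422711 ] [0.06992602 0.2646286 ]
-0.06 guard centre->origin [ 0.55760707 -0.01443214] knob in machine [-0.09342221  0.23926071] [0.06463171 0.26478419]
```

Everything agrees: machine yaw is about -0.04, the clamp knob is at (.479,.230), the drain at (.616,-.208), and the visor edge at about (.456,-.013,.336), raised about 0.86. I'll close the fingers and go over at a height of 0.42.

```bash
python3 -m jog '[[[0,-10,0],0],[[0,-19,0],0],[[0,-19,0],0],[[0,-19,0],0],[[0,-19,0],0],[[-32,-19,-15.3],0],[[-32,-19,-15.3],0],[[-32,-19,-15.3],0],[[-32,-19,-15.3],0],[[-32,-19,-15.3],0],[[-32,-19,-15.3],0],[[-32,-19,-15.3],0],[[-32,-19,-15.3],0],[[-32,-19,-15.3],0],[[-32,-19,-15.3],0],[[-32,-19,-15.3],0]]' 0 20
python3 -m jog '[[[-20.7,0,-54.3],0],[[-20.7,0,-54.3],0],[[-20.7,0,-54.3],0],[[-20.7,0,-54.3],0],[[-20.7,0,-54.3],0],[[-20.7,0,-54.3],0],[[-20.7,0,-54.3],0],[[-20.7,0,-54.3],0],[[-20.7,0,-54.3],0],[[-20.7,0,-54.3],0],[[-20.7,0,-54.3],0],[[-20.7,0,-54.3],0],[[-20.7,0,-54.3],0],[[-20.7,0,-54.3],0],[[-20.7,0,-54.3],0],[[-20.7,0,-54.3],0],[[-20.7,0,-54.3],0],[[-20.7,0,-54.3],0]]'
python3 - <<'E'
from h import *
print(togo([.4787,.2305,.255]), manip.sense()['q'])
s=snap('wrist','w2.png'); print(proj(s,[[.4787,.2305,.225],[.638,.246,.225],manip.sense()['tcp_pos']]))
E
```

```text
t: 1.48
tcp_pos: [0.4506, -0.3491, 0.421]
tool_rot: [-0.112, 0.698, -0.698, 0.111]
force: [-0.8, -1.4, 0.3]
finger_gap: -0.004
t: 2.98
tcp_pos: [0.4797, 0.2283, 0.4212]
tool_rot: [0.11, -0.698, 0.699, -0.109]
force: [-0.6, -0.2, 0.9]
finger_gap: -0.001
[ 0.01978758 16.61690528 -0.25287287] [ 2.34123801e-01  2.27748098e-01  1.38168663e+00 -7.53492991e-04
  1.53271010e+00  1.49385204e+00]
[[258.03609373 164.41327129]
 [288.35134273  25.64660792]
 [259.02445918 242.91629873]]
```

View pics/w2.png

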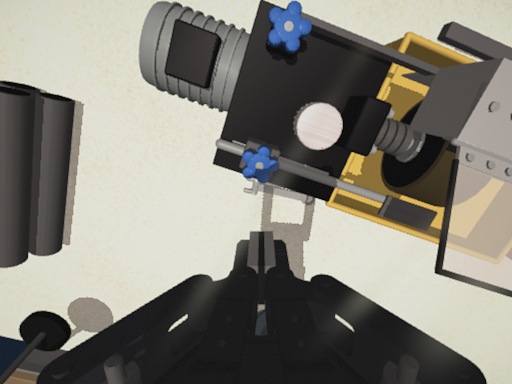

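The wrist view shows the clamp knob at (260,165), against a predicted (258,164). I'll descend to 3 cm clear and hold.

```bash
python3 -m jog '[[[0,4,-0.1],0],[[0,8,-0.1],0],[[0,12,-0.1],0],[[0,15,-0.1],0],[[0,16.5,-0.1],0],[[0,16.6,-0.1],0],[[0,16.6,-0.1],0],[[0,16.6,-0.1],0],[[0,16.6,-0.1],0],[[0,16.6,-0.1],0],[[0,16.6,-0.1],0],[[0,16.6,-0.1],0]]'
python3 - <<'E'
from h import *
s=snap('wrist','w3.png'); p=manip.sense(); print(p['tcp_pos'],p['qd'])
im=cv2.cvtColor(s['frame'],cv2.COLOR_RGB2HSV); m=cv2.inRange(im,(100,130,60),(125,255,255)); n,l,st,c=cv2.connectedComponentsWithStats(m)
for i in range(1,n):
    if st[i,4]>300: print(st[i],c[i],atz(s,*c[i],.222))
print(proj(s,[.4787,.2305,.225]))
E
python3 -m jog '[[[0,0,0],0],[[0,0,0],0],[[0,0,0],0],[[0,0,0],0],[[0,0,0],0],[[0,0,0],0],[[0,0,0],0],[[0,0,0],0],[[0,0,0],0],[[0,0,0],0],[[0,0,0],0],[[0,0,0],0],[[0,0,0],0],[[0,0,0],0],[[0,0,0],0],[[0,0,0],0],[[0,0,0],0],[[0,0,0],0]]'
```

```text
t: 4.03
tcp_pos: [0.4794, 0.2313, 0.2562]
tool_rot: [-0.11, 0.698, -0.698, 0.111]
force: [-0.3, -0.7, -0.6]
finger_gap: -0.0
[0.47930143 0.23130685 0.25596673] [ 1.15356392e-03  5.87289543e-03  4.49766074e-03 -7.52854251e-05
 -1.94095499e-03  3.30513648e-04]
[313   0  30  14 302] [326.41059603   5.24503311] [0.61621768 0.23571754 0.222     ]
[ 231  185   67   55 1589] [267.3996224 210.2221523] [0.48729257 0.22778462 0.222     ]
[[260.05956339 221.40587286]]
t: 5.58
tcp_pos: [0.4791, 0.2312, 0.2553]
tool_rot: [-0.11, 0.698, -0.698, 0.11]
force: [-0.9, -0.1, 0.6]
finger_gap: -0.001
```

```bash
python3 -m jog '[[[0,0,0],0],[[0,0,0],0],[[0,0,0],0],[[0,0,0],0],[[0,0,0],0],[[0,0,0],0],[[0,0,0],0],[[0,0,0],0],[[0,0,0],0],[[0,0,0],0],[[0,0,0],0],[[0,0,0],0],[[0,0,0],0],[[0,0,0],0]]'
python3 -m jog '[[[0,-4,0],0],[[0,-8,0],0],[[0,-12,0],0],[[0,-16,0],0],[[0,-18.5,0],0],[[0.5,-18.5,46],0],[[0.5,-18.5,46],0],[[0.5,-18.5,46],0],[[0.5,-18.5,46],0],[[0.5,-18.5,46],0],[[0.5,-18.5,46],0],[[0.5,-18.5,46],0],[[0.5,-18.5,46],0],[[0.5,-18.5,46],0],[[0.5,-18.5,46],0],[[0.5,-18.5,46],0],[[0.5,-18.5,46],0],[[0.5,-18.5,46],0],[[0.5,-18.5,46],0]]'
python3 - <<'E'
from h import *
print(togo([.616,-.208,.042]), manip.sense()['q'])
s=snap('wrist','w4.png'); print(proj(s,[[.616,-.208,.012]]))
E
```

```text
t: 6.75
tcp_pos: [0.4791, 0.2312, 0.2553]
tool_rot: [-0.11, 0.698, -0.698, 0.11]
force: [0.2, 0.1, -0.8]
finger_gap: -0.001
t: 8.33
tcp_pos: [0.616, -0.2078, 0.4397]
tool_rot: [-0.111, 0.699, -0.698, 0.11]
force: [-0.1, 0.4, -0.0]
finger_gap: -0.002
[-1.80559456e-02  3.97700775e+01  8.20139444e-02] [-4.97207476e-01  4.20345192e-01  1.05091763e+00  6.29540631e-04
  1.67197530e+00  7.60544825e-01]
[[260.81118294 137.70060615]]
```

View pics/w4.png

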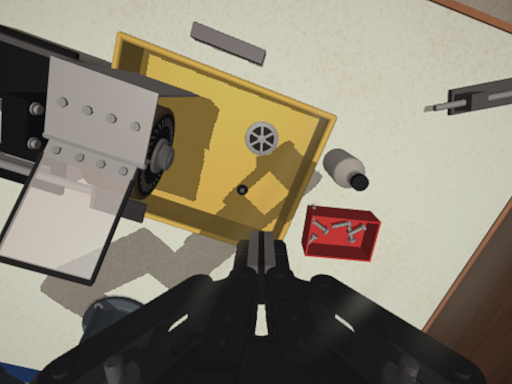

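The wrist view shows the strainer at (262,138), predicted (261,138), and the plug at (242,190). I'll descend most of the way, then check the forearm's clearance from the visor.

```bash
python3 -m jog '[[[0,4,0.1],0],[[0,8,0.1],0],[[0,12,0.1],0],[[0,16,0.1],0],[[0,20,0.1],0],[[0,24,0.1],0],[[0,27,0.1],0],[[0,28,0.1],0],[[0,28,0.1],0]]'
python3 - <<'E'
from h import *
a=snap('top','t5.png')['frame'];b=snap('scene','s5.png')['frame']
a=a[100:384,150:450];b=b[60:344,80:380]
cv2.imwrite('pics/c5.png',cv2.resize(np.hstack([a,b])[:,:,::-1],(798,378)))
E
```

```text
t: 9.13
tcp_pos: [0.6149, -0.2063, 0.158]
tool_rot: [-0.113, 0.7, -0.697, 0.109]
force: [-1.1, -0.6, -0.7]
finger_gap: 0.002
```

View pics/c5.png

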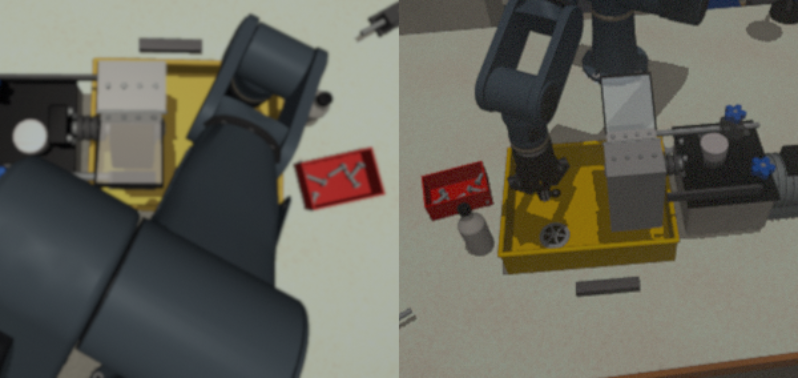

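The forearm is well clear of the visor and guard (gap at left in the top view). I'll finish the descent.

```bash
python3 -m jog '[[[0,4,0],0],[[0,8,0],0],[[0,11,0],0],[[0,11.6,0],0],[[0,11.6,0],0],[[0,11.6,0],0],[[0,11.6,0],0],[[0,11.6,0],0],[[0,11.6,0],0],[[0,11.6,0],0],[[0,11.6,0],0],[[0,11.6,0],0]]'
python3 -c "
from h import *
print(togo([.6165,-.2085,.042]),manip.sense()['qd'])
s=snap('wrist','w6.png');print(proj(s,[[.6165,-.2085,.012]]))"
```

```text
t: 10.23
tcp_pos: [0.6167, -0.2089, 0.0447]
tool_rot: [0.11, -0.698, 0.699, -0.111]
force: [1.1, 0.1, -0.4]
finger_gap: 0.0
[ 0.00848534  0.27047506 -0.04923095] [-0.00129167  0.00801578  0.00048829 -0.00121247 -0.00067808 -0.00266884]
[[258.62744419 219.33110202]]
```

View pics/w6.png

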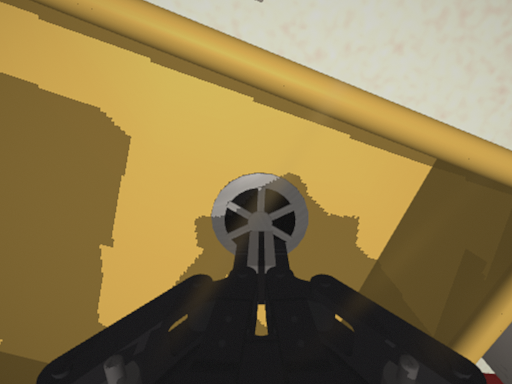

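The strainer centre at (260,217) is right at the expected (259,219). I'll lower 3 mm, hold for well over 2 s, then go up and over to the visor.

```bash
python3 -m jog '[[[0,0.2,0],0],[[0,0.2,0],0],[[0,0.2,0],0],[[0,0.2,0],0],[[0,0.2,0],0],[[0,0.2,0],0],[[0,0.2,0],0],[[0,0.2,0],0],[[0,0.2,0],0],[[0,0.2,0],0],[[0,0.2,0],0],[[0,0.2,0],0],[[0,0.2,0],0],[[0,0.2,0],0],[[0,0.2,0],0],[[0,0.2,0],0],[[0,0.2,0],0],[[0,0.2,0],0],[[0,0.2,0],0],[[0,0.2,0],0]]'
python3 -m jog '[[[0,0,0],0],[[0,0,0],0],[[0,0,0],0],[[0,0,0],0],[[0,0,0],0],[[0,0,0],0],[[0,0,0],0],[[0,0,0],0],[[0,0,0],0],[[0,0,0],0],[[0,0,0],0],[[0,0,0],0],[[0,0,0],0],[[0,0,0],0],[[0,0,0],0],[[0,0,0],0],[[0,0,0],0]]'
python3 -m jog '[[[0,-4,0],0],[[0,-8,0],0],[[0,-12,0],0],[[0,-16,0],0],[[0,-20,0],0],[[0,-24,0],0],[[0,-28,0],0],[[0,-32,0],0],[[0,-36,0],0],[[0,-40,0],0],[[0,-40,0],0],[[8,-40,-23],0],[[8,-40,-23],0],[[8,-40,-23],0],[[8,-40,-23],0],[[8,-40,-23],0],[[8,-40,-23],0],[[8,-40,-23],0],[[8,-40,-23],0],[[8,-40,-23],0]]'
python3 - <<'E'
from h import *
print(togo([.470,-.015,.36]))
a=snap('scene','s7.png')['frame'][90:230,190:330]; w=snap('wrist','w7.png'); print(proj(w,[[.456,-.013,.336],[.574,-.017,.27]]))
cv2.imwrite('pics/c7.png',np.hstack([cv2.resize(w['frame'],(512,384)),cv2.resize(a[:,20:125],(288,384))])[:,:,::-1])
E
```

```text
t: 11.95
tcp_pos: [0.6166, -0.2088, 0.0423]
tool_rot: [-0.11, 0.698, -0.698, 0.11]
force: [0.1, 0.4, 0.1]
finger_gap: -0.002
t: 13.37
tcp_pos: [0.6166, -0.2088, 0.0423]
tool_rot: [-0.111, 0.698, -0.698, 0.11]
force: [-0.8, -0.5, 0.5]
finger_gap: 0.001
t: 15.03
tcp_pos: [0.4698, -0.015, 0.4425]
tool_rot: [0.11, -0.698, 0.699, -0.111]
force: [-0.4, -0.0, 0.1]
finger_gap: -0.001
[-8.11456903e-03  8.25356110e+00 -2.01207371e-03]
[[252.92567125 198.73173511]
 [290.5040366   81.34826761]]
```

View pics/c7.png

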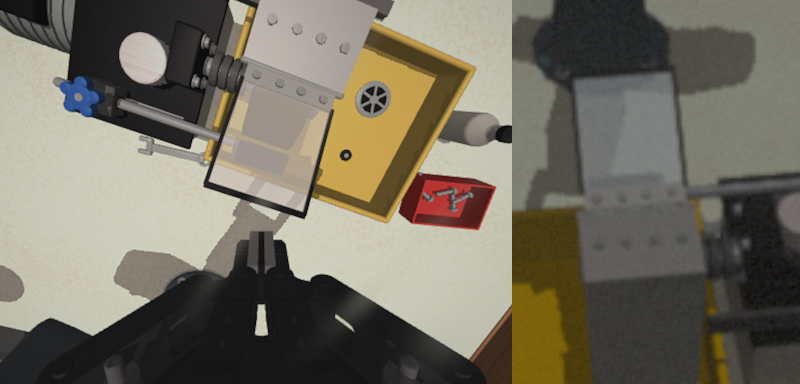

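The visor edge's middle is at (255,200) in the wrist view, predicted (253,199), so the geometry is confirmed. I'll descend to just above contact, then slowly push.

```bash
python3 -m jog '[[[0,3,0],0],[[0,6,0],0],[[0,8,0],0],[[0,9,0],0],[[0,9.4,0],0],[[0,9.6,0],0],[[0,9.8,0],0],[[0,10,0],0],[[0,10.2,0],0],[[0,10.4,0],0],[[0,10.6,0],0],[[0,10.8,0],0],[[0,11,0],0],[[0,11.2,0],0],[[0,11.4,0],0],[[0,11.6,0],0],[[0,11.8,0],0],[[0,12,0],0]]'
python3 -c "
from h import *
s=manip.sense();print(s['force'])"
```

```text
t: 16.63
tcp_pos: [0.4694, -0.0147, 0.3221]
tool_rot: [-0.111, 0.698, -0.698, 0.11]
force: [-0.8, -0.0, 1.7]
finger_gap: 0.004
[-0.75579832 -0.04462232  1.72480911]
```

```bash
python3 -m jog '[[[0,0.2,0],0],[[0,0.5,0],0],[[0,0.7,0],0],[[0,1,0],0],[[0,1.2,0],0],[[0,1.5,0],0],[[0,1.7,0],0],[[0,2,0],0],[[0,2.2,0],0],[[0,2.5,0],0],[[0,2.7,0],0],[[0,3,0],0],[[0,3.2,0],0],[[0,3.5,0],0],[[0,3.7,0],0],[[0,4,0],0],[[0,4.2,0],0],[[0,4.5,0],0],[[0,4.7,0],0],[[0,5,0],0]]'
python3 -m jog '[[[0,0.2,0],0],[[0,0.4,0],0],[[0,0.6,0],0],[[0,0.8,0],0],[[0,1,0],0],[[0,1.2,0],0],[[0,1.4,0],0],[[0,1.6,0],0],[[0,1.8,0],0],[[0,2,0],0],[[0,2.2,0],0],[[0,2.4,0],0],[[0,2.5,0],0]]'
```

```text
t: 18.3
tcp_pos: [0.4695, -0.0148, 0.2721]
tool_rot: [0.11, -0.698, 0.698, -0.11]
force: [-1.9, 1.0, 1.8]
finger_gap: -0.003
t: 19.38
tcp_pos: [0.4695, -0.0149, 0.247]
tool_rot: [0.111, -0.698, 0.698, -0.11]
force: [-0.0, 0.5, 1.8]
finger_gap: -0.0
```

```bash
python3 -m jog '[[[0,0.1,0],0],[[0,0.2,0],0],[[0,0.3,0],0],[[0,0.4,0],0],[[0,0.5,0],0],[[0,0.6,0],0],[[0,0.6,0],0]]'
python3 -m jog '[[[0,0.1,0],0],[[0,0.2,0],0],[[0,0.3,0],0],[[0,0.3,0],0]]'
python3 -m jog '[[[0,0.1,0],0],[[0,0.2,0],0],[[0,0.2,0],0]]'
```

```text
t: 19.97
tcp_pos: [0.4693, -0.0148, 0.2411]
tool_rot: [-0.111, 0.698, -0.698, 0.11]
force: [0.7, 0.3, 0.9]
finger_gap: 0.001
t: 20.3
tcp_pos: [0.4694, -0.0147, 0.2381]
tool_rot: [-0.111, 0.698, -0.698, 0.11]
force: [-0.1, 0.7, 1.7]
finger_gap: 0.008
t: 20.55
tcp_pos: [0.4694, -0.0147, 0.2361]
tool_rot: [-0.111, 0.698, -0.698, 0.11]
force: [1.0, -0.6, 1.7]
finger_gap: 0.002
```

```bash
python3 -m jog '[[[0,0.1,0],0],[[0,0.2,0],0],[[0,0.2,0],0]]'
python3 -m jog '[[[0,0.1,0],0],[[0,0.2,0],0],[[0,0.2,0],0]]'
```

```text
t: 20.8
tcp_pos: [0.4694, -0.0148, 0.2341]
tool_rot: [-0.111, 0.698, -0.698, 0.11]
force: [-0.0, 0.3, 2.0]
finger_gap: -0.001
t: 21.05
tcp_pos: [0.4699, -0.0149, 0.2325]
tool_rot: [0.11, -0.698, 0.699, -0.111]
force: [0.8, 0.2, 4.8]
finger_gap: -0.001
```

```bash
python3 -m jog '[[[0,0.1,0],0],[[0,0.2,0],0],[[0,0.2,0],0],[[0,0.2,0],0]]'
```

```text
t: 21.38
tcp_pos: [0.4705, -0.0149, 0.2311]
tool_rot: [0.11, -0.698, 0.699, -0.111]
force: [1.3, -0.5, 7.2]
finger_gap: -0.001
```

Force rises from 2 to 7 N over 3 mm at the predicted stop height. I'll lift off and move clear to the -y side.

```bash
python3 -m jog '[[[0,-0.1,0],0],[[0,-0.3,0],0],[[0,-0.8,0],0],[[0,-2,0],0],[[0,-5,0],0],[[0,-9,0],0],[[0,-13,0],0],[[0,-17,0],0],[[0,-20,0],0],[[0,-20,0],0],[[5,-20,24],0],[[5,-20,24],0],[[5,-20,24],0],[[5,-20,24],0],[[5,-20,24],0],[[5,-20,24],0],[[5,-20,24],0],[[5,-20,24],0],[[5,-20,24],0],[[5,-20,24],0]]'
python3 - <<'E'
from h import *
a=snap('scene','s8.png');b=snap('top','t8.png')
def pt(m):
    y=-.04;x0=np.array([m[0]*np.cos(y)-m[1]*np.sin(y),m[0]*np.sin(y)+m[1]*np.cos(y)]);return [.558+x0[0],-.016+x0[1],m[2]]
for th in(0,.1):
    al=th-.349; P=[pt([.016-.14*np.cos(al),s,.27+.14*np.sin(al)]) for s in(-.053,.053)]
    print(th,proj(a,P).round(1).tolist(),proj(b,P).round(1).tolist())
A=cv2.resize(a['frame'][90:230,220:320],(400,560),interpolation=2);B=cv2.resize(b['frame'][130:270,200:300],(400,560),interpolation=2)
cv2.imwrite('pics/c8.png',np.hstack([A,B])[:,:,::-1])
E
```

```text
t: 23.05
tcp_pos: [0.4956, -0.257, 0.4299]
tool_rot: [-0.111, 0.699, -0.698, 0.111]
force: [-0.6, 0.1, 0.2]
finger_gap: -0.002
0 [[232.9, 144.5], [268.0, 142.0]] [[270.4, 245.7], [224.4, 244.2]]
0.1 [[232.6, 140.3], [267.9, 137.8]] [[270.5, 247.6], [223.7, 246.1]]
```

View pics/c8.png

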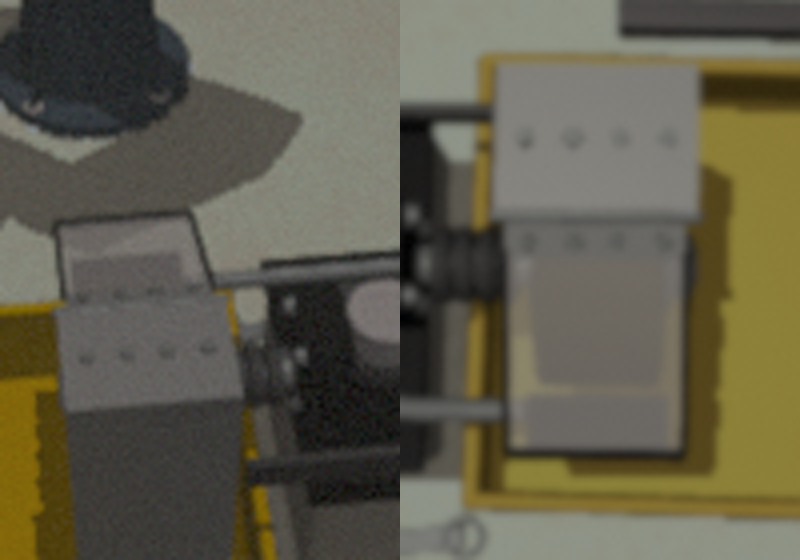

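The visor edge is now at scene px (234,145.5)/(268,143), against (233,144.5)/(268,142) predicted for fully down (4 px higher would be 0.1 rad), so it's on its stop. The arm is clear, so I'm handing in.

```bash
python3 -c "
from h import *
s=manip.sense();print(s['t'],s['force'],np.abs(s['qd']).max());print(workorder.sign_off())"
```

```text
23.15 [-0.82655243 -0.239109    0.86637392] 0.006869547844732189
the job is handed in; nothing more can be done
None
```

The pointing check is done in the order asked, the visor is down on its stop, and the job was handed in at about 23 s. The sign-off gives no verdict.

- **Clamp knob:** I pointed at the front star knob, on the tool-rest bar, with shut fingers about 30 mm above it for more than 2.5 s. The wrist camera put the knob's middle about 3 mm to the -y side of where I held; the other two cameras agreed to within 2 mm.
- **Drain strainer:** I pointed at it from about 30 mm above for more than 3 s. It lay in the far part of the tray, and the camera check agreed to about 2 mm.
- **Visor:** I pushed it down slowly at about 2 N. The force rose to about 7 N over the last 3 mm, and I lifted off there. Contact with the stop came about 4 mm lower than I had calculated.
- **Last checks:** The final pictures show the visor edge within about 1 to 3 px of the fully-down position; 0.1 rad raised would show as about 4 px in the scene view. At hand-in the arm was at rest well clear, with only sensor noise on the force. The force readings showed no other contact; I did not re-measure the loose items after the moves.

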